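Scrub the dye jar, then open and hold the drying crate's gate

ROBOT

A 7-joint arm with a two-finger parallel gripper is mounted at the origin on the work surface. World frame = base frame: x ahead of the robot, y to its left, z up, the work surface at z = 0. Lengths are in m, angles in degrees, forces in N, time in s.
With the tool pointing down it reaches from about 0.425 to 0.925 m from the base axis. Payload 6.8 kg.
Tool frame: the origin (TCP) lies midway between the tips of the shut fingers; the grasp point (between the pads) lies 19 mm behind it; z points along the fingers, x is the direction in which the jaws open and shut, and the axes are right-handed (so a half turn about z gives the same grasp; the last joint's range is limited). The gripper opens to 85 mm and grips with 20 to 120 N. Pads are 22 mm wide; open, the fingers measure 114 mm over their backs; the gripper's body (76 mm by 85 mm) begins 54 mm behind the grasp point. The pads swing forward as they close: fully open they stand 13 mm farther back than shut.
Start: joints at [70.697, 27.33, 1.283, 89.118, -0.659, 63.558, -4.761], TCP at [0.153, -0.657, 0.231] pointing down, gripper open.
Joint ranges: [-169.35, 169.35], [-19.33, 120.38], [-80.79, 83.38], [13.8, 139.57], [-78.32, 258.32], [9.67, 109.79], [-169.56, 169.56]. Speed limits (degrees/s): [136.94, 136.94, 180, 180, 180, 180, 180].

INTERFACE

Orientations are given as a 3x3 rotation matrix whose columns are the frame's x, y, z axes.
In Python, from plant import readout, read_camera, camera_params, finish_job, nets gives the robot as it stands.
- The arm moves only by the tool move_arm, never from a script. Its argument "steps" is a list of rows, each an object with "fingers": the opening, from 0 (shut) to 1 (fully open); "slide": the shift along the world's x, y, z as a fraction of full scale, a list of three; "turn": the turn, a rotation vector about the world's x, y, z as a fraction of full scale, a list of three. A call has 1 to 8 rows; each row shifts and turns the commanded pose from where the row before left it; what a row does not reach is not made up. Full scale, the value 1, is 0.6 m for a shift and 60 degrees for a turn. A row lasts 1/12 s, in which the tool goes at most 41.7 mm and 7.16 degrees, less where a joint would pass 70% of its speed; a pose out of reach is approached as far as the arm can. A call with a number of a shift or a turn outside -1 to 1 is refused whole. A call with a gripper value outside its range is refused whole. The fingers move at their own pace and stop on an object; "force" is the grip in N (left out, the last holds). Time passes only in rows, so rows that do not move let the fingers close. It gives the time, the measured TCP pose, the force and the opening at its end, in the units of the state.
- readout.sense(): the state, without advancing time (a new reading comes with each control period).
- read_camera(name): name is "scene" or "side" or "wrist"; returns (picture, depth): 400x640x3 uint8, blue, green, red; 400x640 float32, m along the optical axis (not along the pixel's ray), 0 where there is no reading.
- camera_params(name): a dict with "intrinsics" (3x3 intrinsics, pixels), "k1" (the pictures are not rectified: a ray, as slopes to the right and down, at radius r is drawn at 1 + k1 r^2 times it, then the intrinsics apply), "R" (3x3) and "t" (3): a world point X has camera coordinates R X + t; the wrist camera has in their place "mount" (4x4, takes a point from camera to tool coordinates, whose origin is the TCP and whose axes are the tool frame's). Camera axes: x right, y down, z forward; pixel columns grow to the right and rows downward; lengths in m; the calibration is good to about 2 mm. A picture is of the moment at which its call begins: read the wrist's pose just before it. camera_params takes no time and is no camera call.
- finish_job(): hands the job in, once; it reports no verdict.
Trained networks look in the newest picture that a camera, given by its name, has taken for a name from the list of things; names that differ only in an ending like _2 or _b are one class to them, and where a whole thing is asked for, a point or a joint stands for the part that bears it (a point fixed in the world has none). Each returns a list of dicts, best first, with "score" (0 to 1); they miss things now and then, are a little off and sometimes report something else, mostly with a low value. They report only what shows in the picture. A call takes as long as a camera call. They do not tell look-alikes from the thing itself.
- nets.masks_of(camera, target): "mask" (400x640 bool, what is visible of it) and "rect" ([left, top, right, bottom] in pixels, round what is visible of it).
The state is a dict: "time_s": time; "joints": joint angles; "dq": joint speeds; "joint_torque": joint torques, N m; "eef_pos": TCP position; "eef_rot": TCP orientation; "wrist_force": force on the tool from outside, world axes, zero at the start; "wrist_torque": the same for the moment, N m; "gripper_width": finger opening in m.
Only numpy, scipy, OpenCV 4.12 (cv2) and the standard library are available. Lean on these libraries where they do the work, as an engineer would, in place of code of your own. Each camera call takes 0.05 s, during which the arm holds its last target. There are 200 camera calls.

TASK

Clean up after dyeing: take the long brush that stands in the tall white jar by its grip, scrub the inside of the jar with at least two full strokes (up until the brush head is near the rim, then down onto the bottom again), and leave the brush standing in the jar, the jar upright where it was. Then open the drying crate so the jar can be put away: squeeze the safety catch (the one farther from the gate) shut, then the bolt catch next to the gate, and swing the gate by its post out past the detent until it stands about square to the crate's front. Finish while still holding the gate wide with the fingers, since it swings back if let go, and leave the other things on the table alone.

Things in the scene. Friction and masses are not known exactly. Their poses are not given: they have to be found in the camera images.
- jar: tall open white plastic jar, upright and loose on the table, 84 mm outside diameter, 140 mm high, wall 3 mm, floor 5 mm thick, 0.4 kg; origin at the centre of its underside, z up. It stands to the left of the crate.
- brush: bottle brush standing upright in the jar, 270 mm long, 90 g; origin at the centre of the underside of its head, z along the handle. Head (hard, dark) 60 mm diameter and 50 mm high, then a steel rod 10 mm diameter up to 170 mm, then a round wooden grip 18 mm diameter from 170 to 270 mm. At rest it stands 5 mm above the jar's underside (on the jar's floor).
- brush_grip (a point): point on the brush's axis 235 mm above its foot, in the wooden grip: a good place to pinch from above (35 mm below the top end)
- crate: plywood drying crate, open on top, fixed; origin on the table under the gate's hinge axis; x into the crate (front faces -x), y left, z up. Gate closes the front from y=0 (hinge) to -150 mm; walls and gate 120 mm high. A 12 mm base board with the detent (a dome) reaches 100 mm out in front. Right of the gate a wooden latch block (y -177 to -367, x -52 to 33 mm, 90 mm high) carries the two catches.
- safety_mid (a point): fixed point midway between the safety catch's two upright steel tabs at rest, level with their tops (130 mm above the table); axes as crate; crate x -13, y -335 mm. Tabs 8 mm thick, 24 mm wide, free above 101 mm; they stand apart along crate x, outer faces 24 mm either side of this point, the sliding tab at -x, the fixed one at +x. Unsqueezed, its bar blocks the bolt.
- safety_catch (a joint): slide of the safety catch in m: 0 at rest, 0.016 fully squeezed (sliding tab moved to crate +x). Needs about 3 N, stays where it is left, no spring.
- bolt_mid (a point): fixed point midway between the bolt catch's two upright steel tabs at rest, level with their tops (130 mm above the table); axes as crate; crate x -13, y -225 mm. Tabs 8 mm thick, 24 mm wide, free above 101 mm; they stand apart along crate y, outer faces 24 mm either side of this point, the sliding tab at +y (nearer the gate), the fixed one at -y.
- bolt_catch (a joint): slide of the bolt catch in m: 0 at rest with the bolt across the gate, 0.016 fully squeezed (sliding tab moved to crate -y); the gate is free from about 0.012. Needs about 3 N, stays where it is left, no spring; it moves only about 3 mm as long as the safety catch is not squeezed.
- gate (a joint): hinge of the gate in rad: 0 closed, grows as the free end swings out towards crate -x (clockwise seen from above), stop at 1.75. Between about 0.47 and 0.73 it rides over the sprung detent (about 2 to 3 N at the post). A closing spring pulls it back with about 0.5 N (closed) to 1.3 N (wide) at the post; let go wide open, it swings back onto the detent near 0.7.
- gate_hinge (a point): point on the gate's vertical hinge axis, 120 mm above the table, fixed; axes as crate
- gate_grip (a point): middle of the steel post standing up from the gate's top near its free end, moves with the gate: 125 mm from the hinge axis, 142 mm above the table. Post 14 mm thick across the gate (x of this point), 24 mm wide along it (y), reaching from 120 to 156 mm above the table. Pinch it across its thickness; the gate panel is 12 mm thick.
- tub: bystander: squat white cup, 90 mm diameter, 80 mm high, near the jar; origin under its centre
- dried_pot: bystander: white pot 60 mm diameter, 70 mm high, standing inside the crate; origin under its centre
- lid: bystander: flat blue plastic lid 104 mm diameter, 12 mm high, on the table; origin under its centre
- dye_cup: bystander: small white cup 60 mm diameter, 65 mm high, in front of the robot; origin under its centre
- can: bystander: jar with black cap, 66 mm diameter, 100 mm high, right of the crate; origin under its centre
- bottle: bystander: white bottle 64 mm diameter, 170 mm high, right of the crate; origin under its centre
- spoon: bystander: spoon lying on the table near the robot, on the right
There are look-alikes about, which are no part of the job. Leave any yellow look-alike of the jar alone.

How it is judged:
By the outcome, as a careful person would: the job done as asked, in the order asked, and still so for the second after the job is handed in, while the arm keeps its last pose, push and grip.
It also fails if it takes over 66 s, if anything falls off the work surface, if the arm or the gripper's body presses on something with over 40 N, if the wrist force passes 120 N, or if a joint passes its speed limit or range.

## Working session

There is one attempt and no reset: what is moved stays moved. The work goes in short steps, Python scripts to look and compute and a tool call to move; the robot and the scene stay as the last step left them, time stands still between calls to the robot, and variables do not carry over. Pictures are saved under pics/ and viewed, about 8 in all and at most 12, crops included, and the job is handed in when it is done.

Besides the shell and the picture viewer there is one more tool, called after "Request:" as name(argument=value, ...), one argument or row to a line, values as JSON. move_arm: Moves the arm, as the interface text tells. Shift numbers are shares of 0.6 m and turn numbers shares of 60 degrees, none past 1 either way. Its arguments: {"type":"object","properties":{"steps":{"type":"array"},"force":{"type":"number"}},"required":["steps"]}

```bash
ls; mkdir -p pics; cat > h.py <<'E'
import numpy as np, cv2
from plant import readout, read_camera, camera_params, finish_job, nets
def ray_world(cam,uv,s=None):
    p=camera_params(cam);K=np.array(p["intrinsics"]);uv=np.atleast_2d(np.float64(uv))
    d=np.array([p["k1"],0,0,0,0.])
    xy=cv2.undistortPoints(uv.reshape(-1,1,2),K,d).reshape(-1,2)
    r=np.c_[xy,np.ones(len(xy))]
    if "mount" in p:
        M=np.array(p["mount"]);s=s or readout.sense();R=np.array(s["eef_rot"]);t=np.array(s["eef_pos"])
        return R@M[:3,3]+t, r@(R@M[:3,:3]).T
    R=np.array(p["R"]);t=np.array(p["t"])
    return -R.T@t, r@R
def pts(cam,dep,mask,s=None):
    v,u=np.nonzero(mask&(dep>0)); o,r=ray_world(cam,np.c_[u,v],s)
    return o+r*dep[v,u][:,None]
def project(cam,X,s=None):
    p=camera_params(cam);X=np.atleast_2d(X);K=np.array(p["intrinsics"])
    if "mount" in p:
        M=np.array(p["mount"]);s=s or readout.sense();R=np.array(s["eef_rot"]);t=np.array(s["eef_pos"])
        c=((X-t)@R-M[:3,3])@M[:3,:3]
    else: c=X@np.array(p["R"]).T+np.array(p["t"])
    return cv2.projectPoints(c.reshape(-1,1,3),np.zeros(3),np.zeros(3),K,np.array([p["k1"],0,0,0,0.]))[0].reshape(-1,2)
E
python3 - <<'E'
from h import *
print(readout.sense())
for c in("scene","side"):
    im,d=read_camera(c);cv2.imwrite(f"pics/{c}0.png",im);np.save(f"{c}0.npy",d)
    for n in("jar","brush","crate","gate","safety_catch","bolt_catch"):
        for m in nets.masks_of(c,n)[:3]:
            P=pts(c,d,m["mask"]); 
            print(c,n,round(m["score"],2),m["rect"],np.round(np.median(P,0),3) if len(P) else None,np.round(np.percentile(P,[2,98],axis=0),3).tolist() if len(P) else None)
E
```

```text
pics
{'time_s': 0.0, 'joints': array([70.69719902, 27.37519215,  1.2802157 , 89.17784665, -0.65899316,
       63.55728004, -4.76112618]), 'dq': array([-0.03113022, -0.0139364 , -0.05697066, -0.00871275,  0.00748321,
       -0.05095293, -0.03954957]), 'joint_torque': array([-5.46787232e-04, -5.96444035e+01,  1.60701815e+00, -2.81204510e+01,
        1.22867691e-02,  9.34755779e-03, -7.81196036e-06]), 'eef_pos': array([ 0.15294578, -0.65684387,  0.23033628]), 'eef_rot': array([[ 2.26825294e-01, -9.73935315e-01, -5.36652896e-04],
       [-9.73933814e-01, -2.26825890e-01,  1.71520568e-03],
       [-1.79222615e-03,  1.33612369e-04, -9.99998385e-01]]), 'wrist_force': array([0.26271284, 0.03785358, 0.77022783]), 'wrist_torque': array([-0.00329858, -0.02681465, -0.01672135]), 'gripper_width': 0.08558998123356364}
scene jar 0.86 [440.4, 194.8, 474.0, 237.4] [0.527 0.477 0.093] [[0.464, 0.441, 0.007], [0.547, 0.521, 0.141]]
scene jar 0.7 [424.6, 250.1, 458.5, 302.3] [0.752 0.379 0.088] [[0.699, 0.34, 0.002], [0.782, 0.421, 0.14]]
scene jar 0.64 [395.5, 200.4, 427.0, 243.5] [0.568 0.314 0.097] [
[... 1427 characters left out ...]
 0.65 [240.4, 159.7, 363.4, 251.8] [ 0.567 -0.045  0.063] [[0.48, -0.274, 0.006], [0.735, 0.078, 0.125]]
side gate 0.76 [276.7, 175.8, 314.3, 225.5] [ 0.57  -0.019  0.086] [[0.562, -0.086, 0.033], [0.585, 0.051, 0.153]]
side gate 0.53 [400.8, 205.4, 446.8, 233.7] [ 0.309 -0.328  0.013] [[0.188, -0.353, 0.003], [0.354, -0.308, 0.021]]
side safety_catch 0.61 [346.3, 168.0, 358.8, 178.7] [ 0.523 -0.261  0.103] [[0.514, -0.28, 0.092], [0.554, -0.227, 0.131]]
side bolt_catch 0.64 [312.8, 178.4, 348.2, 198.0] [ 0.548 -0.139  0.102] [[0.537, -0.216, 0.095], [0.558, -0.083, 0.13]]
side bolt_catch 0.56 [348.9, 128.2, 365.9, 168.9] [ 0.652 -0.427  0.087] [[0.633, -0.456, 0.015], [0.685, -0.41, 0.168]]
```

View pics/scene0.png

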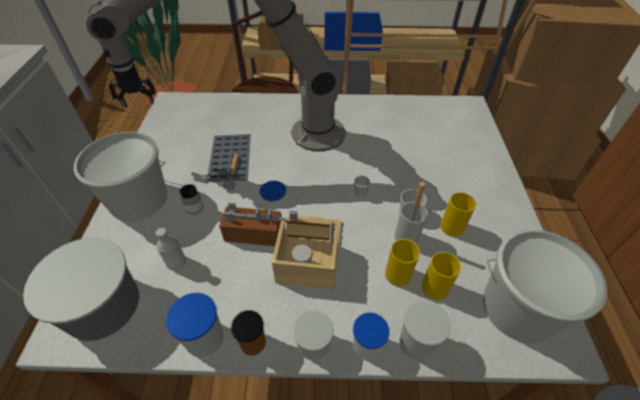

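```bash
python3 - <<'E'
import cv2,numpy as np
a=cv2.imread('pics/scene0.png')[170:310,380:490];b=cv2.imread('pics/side0.png')[110:345,120:420]
a=cv2.resize(a,None,fx=2.5,fy=2.5,interpolation=3);b=cv2.resize(b,None,fx=1.7,fy=1.7,interpolation=3)
H=max(a.shape[0],b.shape[0]);f=lambda i:cv2.copyMakeBorder(i,0,H-i.shape[0],0,0,0)
cv2.imwrite('pics/crop1.png',np.hstack([f(a),f(b)]));print(H,a.shape,b.shape)
E
```

```text
400 (350, 275, 3) (400, 510, 3)
```

View pics/crop1.png

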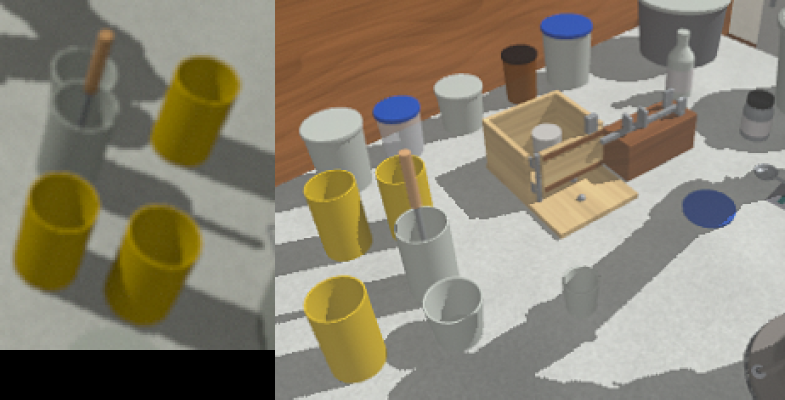

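```bash
cat > m.py <<'E'
from h import *
def circ(P,r):
    from scipy.optimize import least_squares
    return least_squares(lambda c:np.hypot(P[:,0]-c[0],P[:,1]-c[1])-r,P[:,:2].mean(0),loss='soft_l1',f_scale=.002).x
E
python3 - <<'E'
from m import *
D={c:(cv2.imread(f"pics/{c}0.png"),np.load(f"{c}0.npy")) for c in("scene","side")}
full=np.ones((400,640),bool)
A=[]
for c in D:
    P=pts(c,D[c][1],full); A.append(P)
    def near(x,y,r,z0,z1): return P[(np.hypot(P[:,0]-x,P[:,1]-y)<r)&(P[:,2]>z0)&(P[:,2]<z1)]
    for z0,z1 in((.18,.2),(.2,.22),(.22,.24),(.24,.26),(.26,.285)):
        Q=near(.555,.317,.04,z0,z1); print(c,'grip',z0,len(Q),np.round(Q.mean(0),4), np.round(circ(Q,.009),4) if len(Q)>3 else '')
    J=near(.552,.317,.06,.03,.135); rad=np.hypot(J[:,0]-.552,J[:,1]-.317); J=J[rad>.036]
    print(c,'jar',len(J),circ(J,.042), 'top z',np.percentile(near(.552,.317,.05,.12,.15)[:,2],98))
    Q=P[(P[:,0]>.45)&(P[:,0]<.78)&(P[:,1]>-.12)&(P[:,1]<.1)&(P[:,2]>.115)&(P[:,2]<.127)]
    r=cv2.minAreaRect(Q[:,:2].astype(np.float32)*1000); print(c,'walls top',len(Q),Q[:,2].mean(),r,cv2.boxPoints(r).round().tolist())
    Q=P[(P[:,0]>.45)&(P[:,0]<.65)&(P[:,1]>-.33)&(P[:,1]<-.08)&(P[:,2]>.085)&(P[:,2]<.094)]
    r=cv2.minAreaRect(Q[:,:2].astype(np.float32)*1000); print(c,'block',len(Q),r,cv2.boxPoints(r).round().tolist())
    Q=P[(P[:,0]>.45)&(P[:,0]<.65)&(P[:,1]>-.33)&(P[:,1]<.1)&(P[:,2]>.127)&(P[:,2]<.17)]
    for l in sorted(set(np.round(Q[:,1]/.02))): 
        q=Q[np.round(Q[:,1]/.02)==l]; print('  hi',len(q),q.mean(0).round(3),q[:,2].max().round(3))
E
```

```text
scene grip 0.18 26 [0.5615 0.3151 0.1906] [0.5546 0.3171]
scene grip 0.2 26 [0.5612 0.3154 0.21  ] [0.5546 0.3173]
scene grip 0.22 29 [0.5609 0.3151 0.2294] [0.5543 0.3175]
scene grip 0.24 31 [0.5612 0.3152 0.2516] [0.5546 0.3176]
scene grip 0.26 37 [0.558  0.3161 0.2713] [0.5545 0.3171]
scene jar 781 [0.55164391 0.31752199] top z 0.1448462954820181
scene walls top 715 0.1196531473263627 ((657.2029418945312, -17.400550842285156), (182.3855743408203, 176.54615783691406), 84.61299896240234) [[561.0, -100.0], [737.0, -116.0], [754.0, 65.0], [578.0, 82.0]]
scene block 881 ((554.3958129882812, -191.2081298828125), (233.84803771972656, 119.37272644042969), 72.8369369506836) [[463.0, -285.0], [577.0, -321.0], [646.0, -97.0], [532.0, -62.0]]
  hi 18 [ 0.545 -0.276  0.13 ] 0.135
  hi 16 [ 0.544 -0.263  0.129] 0.132
  hi 16 [ 0.551 -0.18   0.13 ] 0.134
  hi 15 [ 0.554 -0.14   0.13 ] 0.133
  hi 17 [ 0.576 -0.072  0.145] 0.155
  hi 55 [ 0.578 -0.06   0.147] 0.159
  hi 1 [ 0.572 -0.05   0.129] 0.129
side grip 0.18 40 [0.5483 0.3179 0.1896] [0.5553 0.3157]
side grip 0.2 39 [0.5483 0.3181 0.2095] [
[... 163 characters left out ...]
.2707] [0.5537 0.3141]
side jar 1106 [0.54982169 0.31638218] top z 0.14215313151710415
side walls top 510 0.11979485014119676 ((654.4453735351562, -19.205238342285156), (186.71180725097656, 178.73756408691406), 83.37744903564453) [[555.0, -102.0], [732.0, -122.0], [754.0, 63.0], [576.0, 84.0]]
side block 507 ((551.070068359375, -191.6985626220703), (236.76976013183594, 122.32513427734375), 70.05293273925781) [[453.0, -282.0], [568.0, -324.0], [649.0, -101.0], [534.0, -60.0]]
  hi 12 [ 0.538 -0.277  0.13 ] 0.132
  hi 17 [ 0.54  -0.263  0.13 ] 0.133
  hi 16 [ 0.546 -0.182  0.13 ] 0.132
  hi 15 [ 0.55  -0.142  0.131] 0.133
  hi 14 [ 0.567 -0.072  0.15 ] 0.159
  hi 66 [ 0.568 -0.059  0.144] 0.16
```

```bash
python3 - <<'E'
from m import *
P=np.vstack([pts(c,np.load(f"{c}0.npy"),np.ones((400,640),bool)) for c in("scene","side")])
for a,b in(((.153,-.657),(.5,-.16)),((.5,-.16),(.553,.317))):
  for t in np.linspace(0,1,9):
    q=np.array(a)*(1-t)+np.array(b)*t; m=np.hypot(*(P[:,:2]-q).T)<.1
    print(q.round(2),np.percentile(P[m][:,2],99.5).round(3) if m.any() else None)
E
```

```text
[ 0.15 -0.66] 0.623
[ 0.2  -0.59] 0.623
[ 0.24 -0.53] 0.624
[ 0.28 -0.47] 0.218
[ 0.33 -0.41] 0.103
[ 0.37 -0.35] 0.102
[ 0.41 -0.28] 0.091
[ 0.46 -0.22] 0.13
[ 0.5  -0.16] 0.131
[ 0.5  -0.16] 0.131
[ 0.51 -0.1 ] 0.156
[ 0.51 -0.04] 0.156
[0.52 0.02] 0.155
[0.53 0.08] 0.122
[0.53 0.14] 0.121
[0.54 0.2 ] 0.139
[0.55 0.26] 0.274
[0.55 0.32] 0.274
```

Request:
move_arm(
  steps=[
    {"fingers":1,"slide":[0,0,0.04],"turn":[0,0,0]},
    {"fingers":1,"slide":[0,0,0.06],"turn":[0,0,0]},
    {"fingers":1,"slide":[0,0,0.06],"turn":[0,0,0]},
  ],
  force=40,
)

```text
time_s: 0.95
eef_pos: [0.1529, -0.6566, 0.3273]
eef_rot: [[0.227, -0.974, -0.001], [-0.974, -0.227, 0.003], [-0.003, 0.0, -1.0]]
wrist_force: [0.6, -1.5, 0.6]
gripper_width: 0.0852
```

Request:
move_arm(
  steps=[
    {"fingers":1,"slide":[0.036,0.052,0],"turn":[0,0,0.05]},
    {"fingers":1,"slide":[0.036,0.052,0],"turn":[0,0,0.05]},
    {"fingers":1,"slide":[0.036,0.052,0],"turn":[0,0,0.05]},
    {"fingers":1,"slide":[0.036,0.052,0],"turn":[0,0,0.05]},
    {"fingers":1,"slide":[0.036,0.052,0],"turn":[0,0,0.05]},
    {"fingers":1,"slide":[0.036,0.052,0],"turn":[0,0,0.05]},
    {"fingers":1,"slide":[0.036,0.052,0],"turn":[0,0,0.05]},
    {"fingers":1,"slide":[0.036,0.052,0],"turn":[0,0,0.05]},
  ],
)

```text
time_s: 1.62
eef_pos: [0.3266, -0.4062, 0.3276]
eef_rot: [[0.605, -0.796, 0.0], [-0.796, -0.605, -0.001], [0.001, 0.0, -1.0]]
wrist_force: [1.0, -0.7, -0.4]
gripper_width: 0.0851
```

Request:
move_arm(
  steps=[
    {"fingers":1,"slide":[0.036,0.052,0],"turn":[0,0,0.05]},
    {"fingers":1,"slide":[0.036,0.052,0],"turn":[0,0,0.05]},
    {"fingers":1,"slide":[0.036,0.052,0],"turn":[0,0,0.05]},
    {"fingers":1,"slide":[0.036,0.052,0],"turn":[0,0,0.05]},
    {"fingers":1,"slide":[0.036,0.052,0],"turn":[0,0,0.05]},
    {"fingers":1,"slide":[0.036,0.052,0],"turn":[0,0,0.05]},
    {"fingers":1,"slide":[0.036,0.052,0],"turn":[0,0,0.05]},
    {"fingers":1,"slide":[0.036,0.052,0],"turn":[0,0,0.05]},
  ],
)

```text
time_s: 2.28
eef_pos: [0.4994, -0.1566, 0.3277]
eef_rot: [[0.877, -0.481, 0.001], [-0.481, -0.877, -0.001], [0.001, 0.0, -1.0]]
wrist_force: [1.0, -0.7, 0.1]
gripper_width: 0.0854
```

```bash
cat > cat.py <<'E'
from m import *
import sys
tag=sys.argv[1]
s=readout.sense();im,d=read_camera("wrist");cv2.imwrite(f"pics/{tag}.png",im)
P=pts("wrist",d,np.ones((400,640),bool),s);print(s["time_s"],s["eef_pos"].round(4),s["eef_rot"].round(3).tolist());np.save(tag+".npy",P)
print("range",P.min(0).round(2),P.max(0).round(2))
Q=P[(P[:,2]>.1225)&(P[:,2]<.165)&(P[:,0]>.45)&(P[:,0]<.65)&(P[:,1]>-.33)&(P[:,1]<.1)]
# cluster in plan view
g=((Q[:,:2]-[.4,-.4])/.001).astype(int);I=np.zeros((600,600),np.uint8);I[g[:,1],g[:,0]]=1
n,L=cv2.connectedComponents(cv2.dilate(I,np.ones((5,5))))
for k in range(1,n):
    q=Q[L[g[:,1],g[:,0]]==k]
    if len(q)>15:
        q=q[q[:,2]>np.percentile(q[:,2],95)-.005]
        r=cv2.minAreaRect(q[:,:2].astype(np.float32)*1000); print(len(q),"z",q[:,2].mean().round(4),"c",np.round(r[0],1),np.round(r[1],1),round(r[2],1))
E
python3 cat.py w1
```

```text
2.2833 [ 0.4994 -0.1566  0.3277] [[0.877, -0.481, 0.001], [-0.481, -0.877, -0.001], [0.001, 0.0, -1.0]]
range [-0.18 -0.62 -0.  ] [0.92 0.18 0.41]
179 z 0.1292 c [ 559.8 -273.1] [24.9  8.1] 85.3
163 z 0.1294 c [ 520.  -269.6] [24.7  8. ] 84.7
212 z 0.1293 c [ 548.3 -182.1] [ 8.4 23.9] 84.5
225 z 0.1294 c [ 552.1 -142.3] [ 8.1 23.9] 85.7
554 z 0.1556 c [572.5 -64.6] [24.1 14.2] 84.8
```

View pics/w1.png

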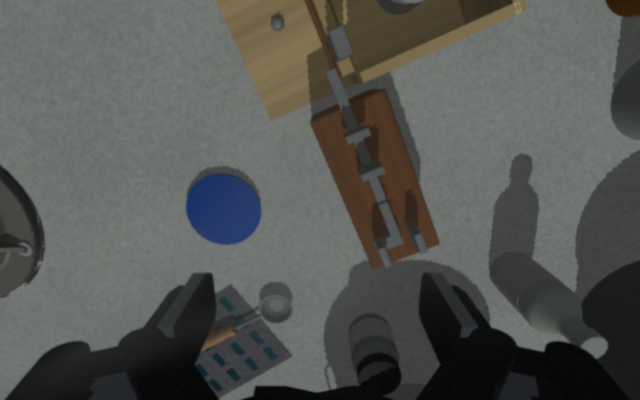

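Request:
move_arm(
  steps=[
    {"fingers":1,"slide":[0.0077,0.0657,0],"turn":[0,0,0.0325]},
    {"fingers":1,"slide":[0.0077,0.0657,0],"turn":[0,0,0.0325]},
    {"fingers":1,"slide":[0.0077,0.0657,0],"turn":[0,0,0.0325]},
    {"fingers":1,"slide":[0.0077,0.0657,0],"turn":[0,0,0.0325]},
    {"fingers":1,"slide":[0.0077,0.0657,0],"turn":[0,0,0.0325]},
    {"fingers":1,"slide":[0.0077,0.0657,0],"turn":[0,0,0.0325]},
  ],
)

```text
time_s: 2.83
eef_pos: [0.5263, 0.0798, 0.3276]
eef_rot: [[0.956, -0.295, 0.001], [-0.295, -0.956, -0.0], [0.001, 0.0, -1.0]]
wrist_force: [1.3, -0.9, 0.2]
gripper_width: 0.0853
```

```bash
python3 - <<'E'
from m import *
s=readout.sense();im,d=read_camera("wrist");cv2.imwrite(f"pics/w2.png",im)
P=pts("wrist",d,np.ones((400,640),bool),s);print(s["eef_pos"],s["eef_rot"].round(3).tolist())
P=P[np.hypot(P[:,0]-.553,P[:,1]-.317)<.055]
for z0,z1 in((.18,.22),(.22,.26),(.265,.285)):
    Q=P[(P[:,2]>z0)&(P[:,2]<z1)]; print(len(Q),Q.mean(0) if len(Q) else '',circ(Q,.009) if len(Q)>5 else '')
    if len(Q)>5: print(cv2.minEnclosingCircle(Q[:,:2].astype(np.float32)*1000))
J=P[(P[:,2]>.137)&(P[:,2]<.143)];print(len(J),circ(J,.0405),cv2.minEnclosingCircle(J[:,:2].astype(np.float32)*1000) if len(J) else '')
E
```

```text
[0.5263043  0.07977578 0.3276427 ] [[0.956, -0.295, 0.001], [-0.295, -0.956, -0.0], [0.001, 0.0, -1.0]]
0  
0  
0  m.py:4: RuntimeWarning: Mean of empty slice.
  return least_squares(lambda c:np.hypot(P[:,0]-c[0],P[:,1]-c[1])-r,P[:,:2].mean(0),loss='soft_l1',f_scale=.002).x
  ret = um.true_divide(
Traceback (most recent call last):
  File "m.py", line 4, in circ
    return least_squares(lambda c:np.hypot(P[:,0]-c[0],P[:,1]-c[1])-r,P[:,:2].mean(0),loss='soft_l1',f_scale=.002).x
           ~~~~~~~~~~~~~^^^^^^^^^^^^^^^^^^^^^^^^^^^^^^^^^^^^^^^^^^^^^^^^^^^^^^^^^^^^^^^^^^^^^^^^^^^^^^^^^^^^^^^^^^
ValueError: Initial guess is outside of provided bounds
```

Request:
move_arm(
  steps=[
    {"fingers":1,"slide":[0.0078,0.0657,0],"turn":[0,0,0.033]},
    {"fingers":1,"slide":[0.0078,0.0657,0],"turn":[0,0,0.033]},
    {"fingers":1,"slide":[0.0078,0.0657,0],"turn":[0,0,0.033]},
    {"fingers":1,"slide":[0.0078,0.0657,0],"turn":[0,0,0.033]},
    {"fingers":1,"slide":[0.0078,0.0657,0],"turn":[0,0,0.033]},
    {"fingers":1,"slide":[0.0078,0.0657,0],"turn":[0,0,0.033]},
    {"fingers":1,"slide":[0,0,0],"turn":[0,0,0]},
  ],
)

```text
time_s: 3.47
eef_pos: [0.5519, 0.3235, 0.327]
eef_rot: [[0.997, -0.081, -0.002], [-0.081, -0.997, 0.006], [-0.003, -0.006, -1.0]]
wrist_force: [-1.2, 0.6, 0.3]
gripper_width: 0.0856
```

```bash
python3 - <<'E'
from m import *
s=readout.sense();im,d=read_camera("wrist");cv2.imwrite(f"pics/w2.png",im)
P=pts("wrist",d,np.ones((400,640),bool),s);print(s["eef_pos"],s["eef_rot"].round(3).tolist())
P=P[np.hypot(P[:,0]-.553,P[:,1]-.317)<.055]
for z0,z1 in((.05,.15),(.18,.22),(.22,.26),(.265,.285)):
    Q=P[(P[:,2]>z0)&(P[:,2]<z1)]; print(len(Q),Q.mean(0) if len(Q) else '',circ(Q,.009) if len(Q)>5 else '')
E
```

```text
[0.55193332 0.32348184 0.32697286] [[0.997, -0.081, -0.002], [-0.081, -0.997, 0.006], [-0.003, -0.006, -1.0]]
4759 [0.55084956 0.31458091 0.09063639] [0.55143041 0.31334383]
304 [0.5549429 0.3223777 0.2016279] [0.55465066 0.31516437]
462 [0.55495254 0.32231562 0.2418423 ] [0.5546702  0.31510849]
748 [0.55480956 0.31715176 0.27347934] [0.55472156 0.31445829]
```

Request:
move_arm(
  steps=[
    {"fingers":1,"slide":[0,0,-0.0445],"turn":[0,0,0]},
    {"fingers":1,"slide":[0,0,-0.0445],"turn":[0,0,0]},
    {"fingers":1,"slide":[0,0,-0.0445],"turn":[0,0,0]},
    {"fingers":1,"slide":[0,0,-0.0445],"turn":[0,0,0]},
    {"fingers":1,"slide":[0,0,0],"turn":[0,0,0]},
  ],
)

```text
time_s: 3.93
eef_pos: [0.5528, 0.3107, 0.2149]
eef_rot: [[0.996, -0.094, -0.007], [-0.095, -0.996, -0.006], [-0.007, 0.007, -1.0]]
wrist_force: [-1.0, -0.7, -1.1]
gripper_width: 0.0856
```

Request:
move_arm(
  steps=[
    {"fingers":0,"slide":[0,0,0],"turn":[0,0,0]},
    {"fingers":0,"slide":[0,0,0],"turn":[0,0,0]},
    {"fingers":0,"slide":[0,0,0],"turn":[0,0,0]},
    {"fingers":0,"slide":[0,0,0],"turn":[0,0,0]},
    {"fingers":0,"slide":[0,0,0],"turn":[0,0,0]},
    {"fingers":0,"slide":[0,0,0],"turn":[0,0,0]},
    {"fingers":0,"slide":[0,0,0],"turn":[0,0,0]},
    {"fingers":0,"slide":[0,0,0],"turn":[0,0,0]},
  ],
  force=40,
)

```text
time_s: 4.6
eef_pos: [0.5549, 0.3154, 0.2217]
eef_rot: [[0.996, -0.092, 0.002], [-0.092, -0.996, 0.001], [0.001, -0.001, -1.0]]
wrist_force: [-0.3, -1.2, 5.0]
gripper_width: 0.0167
```

Request:
move_arm(
  steps=[
    {"fingers":0,"slide":[0,0,0.017],"turn":[0,0,0]},
    {"fingers":0,"slide":[0,0,0.017],"turn":[0,0,0]},
    {"fingers":0,"slide":[0,0,0.017],"turn":[0,0,0]},
    {"fingers":0,"slide":[0,0,0.017],"turn":[0,0,0]},
    {"fingers":0,"slide":[0,0,0.017],"turn":[0,0,0]},
    {"fingers":0,"slide":[0,0,0.017],"turn":[0,0,0]},
    {"fingers":0,"slide":[0,0,0.017],"turn":[0,0,0]},
    {"fingers":0,"slide":[0,0,0.017],"turn":[0,0,0]},
  ],
)

```text
time_s: 5.27
eef_pos: [0.5545, 0.3148, 0.3033]
eef_rot: [[0.996, -0.093, 0.0], [-0.093, -0.996, 0.0], [0.0, -0.0, -1.0]]
wrist_force: [-1.5, -0.9, -0.8]
gripper_width: 0.0169
```

Request:
move_arm(
  steps=[
    {"fingers":0,"slide":[0,0,0],"turn":[0,0,0]},
    {"fingers":0,"slide":[0,0,0],"turn":[0,0,0]},
  ],
)

```text
time_s: 5.43
eef_pos: [0.5547, 0.315, 0.3028]
eef_rot: [[0.996, -0.093, 0.001], [-0.093, -0.996, 0.001], [0.001, -0.001, -1.0]]
wrist_force: [0.7, -0.3, -1.8]
gripper_width: 0.0171
```

```bash
python3 - <<'E'
from m import *
o=[]
for c in("scene","side"):
    im,d=read_camera(c);P=pts(c,d,np.ones((400,640),bool))
    J=P[(np.hypot(P[:,0]-.552,P[:,1]-.317)<.06)&(P[:,2]>.03)&(P[:,2]<.135)]
    J=J[np.hypot(J[:,0]-.552,J[:,1]-.317)>.036]
    print(c,len(J),circ(J,.042), 'min z',J[:,2].min())
    u,v=project(c,[.553,.317,.15])[0].astype(int);o.append(cv2.resize(im[v-75:v+60,u-55:u+55],None,fx=3,fy=3,interpolation=3))
cv2.imwrite("pics/lift.png",np.hstack(o))
E
```

```text
scene 595 [0.55091494 0.317694  ] min z 0.030240619997842888
side 899 [0.55044337 0.31606361] min z 0.03066104240466261
```

View pics/lift.png

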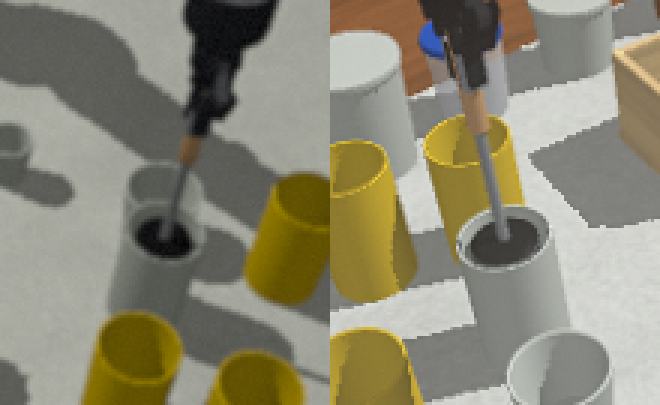

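Lift worked: the dark head shows just below the rim in both views (left crop at about (165,240), right crop at about (505,243)), and the jar hasn't moved. Next come the strokes.

Request:
move_arm(
  steps=[
    {"fingers":0,"slide":[0,0,-0.02],"turn":[0,0,0]},
    {"fingers":0,"slide":[0,0,-0.024],"turn":[0,0,0]},
    {"fingers":0,"slide":[0,0,-0.024],"turn":[0,0,0]},
    {"fingers":0,"slide":[0,0,-0.024],"turn":[0,0,0]},
    {"fingers":0,"slide":[0,0,-0.024],"turn":[0,0,0]},
    {"fingers":0,"slide":[0,0,-0.015],"turn":[0,0,0]},
    {"fingers":0,"slide":[0,0,-0.007],"turn":[0,0,0]},
    {"fingers":0,"slide":[0,0,0],"turn":[0,0,0]},
  ],
)

```text
time_s: 6.2
eef_pos: [0.5546, 0.3157, 0.2203]
eef_rot: [[0.996, -0.092, 0.001], [-0.092, -0.996, 0.001], [0.001, -0.001, -1.0]]
wrist_force: [-1.0, -1.4, 10.1]
gripper_width: 0.0166
```

Request:
move_arm(
  steps=[
    {"fingers":0,"slide":[0,0,0],"turn":[0,0,0]},
    {"fingers":0,"slide":[0,0,0.02],"turn":[0,0,0]},
    {"fingers":0,"slide":[0,0,0.024],"turn":[0,0,0]},
    {"fingers":0,"slide":[0,0,0.024],"turn":[0,0,0]},
    {"fingers":0,"slide":[0,0,0.024],"turn":[0,0,0]},
    {"fingers":0,"slide":[0,0,0.024],"turn":[0,0,0]},
    {"fingers":0,"slide":[0,0,0.015],"turn":[0,0,0]},
    {"fingers":0,"slide":[0,0,0.007],"turn":[0,0,0]},
  ],
)

```text
time_s: 6.87
eef_pos: [0.5549, 0.3152, 0.3035]
eef_rot: [[0.996, -0.093, 0.002], [-0.093, -0.996, 0.001], [0.001, -0.001, -1.0]]
wrist_force: [-0.5, 0.5, -0.1]
gripper_width: 0.0168
```

Request:
move_arm(
  steps=[
    {"fingers":0,"slide":[0,0,0],"turn":[0,0,0]},
    {"fingers":0,"slide":[0,0,0],"turn":[0,0,0]},
  ],
)

```text
time_s: 7.03
eef_pos: [0.5543, 0.3146, 0.3015]
eef_rot: [[0.996, -0.093, -0.001], [-0.093, -0.996, -0.0], [-0.001, 0.001, -1.0]]
wrist_force: [0.3, -0.1, -1.0]
gripper_width: 0.017
```

Request:
move_arm(
  steps=[
    {"fingers":0,"slide":[0,0,-0.02],"turn":[0,0,0]},
    {"fingers":0,"slide":[0,0,-0.024],"turn":[0,0,0]},
    {"fingers":0,"slide":[0,0,-0.024],"turn":[0,0,0]},
    {"fingers":0,"slide":[0,0,-0.024],"turn":[0,0,0]},
    {"fingers":0,"slide":[0,0,-0.024],"turn":[0,0,0]},
    {"fingers":0,"slide":[0,0,-0.015],"turn":[0,0,0]},
    {"fingers":0,"slide":[0,0,-0.007],"turn":[0,0,0]},
    {"fingers":0,"slide":[0,0,0],"turn":[0,0,0]},
  ],
)

```text
time_s: 7.7
eef_pos: [0.5544, 0.3154, 0.2193]
eef_rot: [[0.996, -0.092, 0.0], [-0.092, -0.996, 0.001], [0.0, -0.001, -1.0]]
wrist_force: [-1.8, -0.3, 6.8]
gripper_width: 0.0169
```

Request:
move_arm(
  steps=[
    {"fingers":0,"slide":[0,0,0],"turn":[0,0,0]},
    {"fingers":0,"slide":[0,0,0],"turn":[0,0,0]},
    {"fingers":0.4,"slide":[0,0,0],"turn":[0,0,0]},
    {"fingers":0.6,"slide":[0,0,0],"turn":[0,0,0]},
    {"fingers":1,"slide":[0,0,0],"turn":[0,0,0]},
    {"fingers":1,"slide":[0,0,0],"turn":[0,0,0]},
    {"fingers":1,"slide":[0,0,0],"turn":[0,0,0]},
    {"fingers":1,"slide":[0,0,0],"turn":[0,0,0]},
  ],
)

```text
time_s: 8.37
eef_pos: [0.5545, 0.3147, 0.2191]
eef_rot: [[0.996, -0.093, -0.0], [-0.093, -0.996, -0.0], [-0.0, 0.0, -1.0]]
wrist_force: [0.4, 0.4, -0.3]
gripper_width: 0.0852
```

Request:
move_arm(
  steps=[
    {"fingers":1,"slide":[0,0,0.03],"turn":[0,0,0]},
    {"fingers":1,"slide":[0,0,0.045],"turn":[0,0,0]},
    {"fingers":1,"slide":[0,0,0.05],"turn":[0,0,0]},
    {"fingers":1,"slide":[0,0,0.055],"turn":[0,0,0]},
  ],
)

```text
time_s: 8.7
eef_pos: [0.554, 0.3144, 0.3276]
eef_rot: [[0.996, -0.092, -0.002], [-0.092, -0.996, -0.001], [-0.002, 0.001, -1.0]]
wrist_force: [-0.2, 0.5, -0.1]
gripper_width: 0.0854
```

```bash
python3 - <<'E'
from m import *
for c in("scene","side"):
    im,d=read_camera(c);P=pts(c,d,np.ones((400,640),bool))
    n=P[(np.hypot(P[:,0]-.552,P[:,1]-.317)<.06)]
    J=n[(n[:,2]>.03)&(n[:,2]<.135)];J=J[np.hypot(J[:,0]-.552,J[:,1]-.317)>.036]
    print(c,circ(J,.042))
    for z in(.19,.25): Q=n[abs(n[:,2]-z)<.01];print(z,len(Q),circ(Q,.009))
    q=n[(n[:,2]>.2)&(n[:,2]<.295)]; print(q[:,2].max())
E
```

```text
scene [0.55163882 0.31742958]
0.19 30 [0.55338975 0.31714925]
0.25 32 [0.55325691 0.31729182]
0.2773392476185147
side [0.54985054 0.31638605]
0.19 42 [0.55346998 0.31529524]
0.25 43 [0.55297152 0.3147714 ]
0.2770664913036096
```

Request:
move_arm(
  steps=[
    {"fingers":1,"slide":[-0.0007,-0.065,0],"turn":[0,0,0]},
    {"fingers":1,"slide":[-0.0007,-0.065,0],"turn":[0,0,0]},
    {"fingers":1,"slide":[-0.0007,-0.065,0],"turn":[0,0,0]},
    {"fingers":1,"slide":[-0.0007,-0.065,0],"turn":[0,0,0]},
    {"fingers":1,"slide":[-0.0007,-0.065,0],"turn":[0,0,0]},
    {"fingers":1,"slide":[-0.0007,-0.065,0],"turn":[0,0,0]},
    {"fingers":1,"slide":[-0.0007,-0.065,0],"turn":[0,0,0]},
    {"fingers":1,"slide":[-0.0007,-0.065,0],"turn":[0,0,0]},
  ],
)

```text
time_s: 9.47
eef_pos: [0.5507, 0.0009, 0.3272]
eef_rot: [[0.996, -0.093, 0.0], [-0.093, -0.996, -0.0], [0.0, 0.0, -1.0]]
wrist_force: [0.3, 0.5, 0.0]
gripper_width: 0.0855
```

Request:
move_arm(
  steps=[
    {"fingers":1,"slide":[-0.0007,-0.065,0],"turn":[0,0,0]},
    {"fingers":1,"slide":[-0.0007,-0.065,0],"turn":[0,0,0]},
    {"fingers":1,"slide":[-0.0007,-0.065,0],"turn":[0,0,0]},
    {"fingers":1,"slide":[-0.0007,-0.065,0],"turn":[0,0,0]},
    {"fingers":1,"slide":[-0.0007,-0.065,0],"turn":[0,0,0]},
    {"fingers":1,"slide":[-0.0007,-0.065,0],"turn":[0,0,0]},
    {"fingers":1,"slide":[-0.0007,-0.065,0],"turn":[0,0,0]},
    {"fingers":1,"slide":[0,0,0],"turn":[0,0,0]},
  ],
)

```text
time_s: 10.13
eef_pos: [0.5457, -0.2807, 0.326]
eef_rot: [[0.994, -0.105, -0.002], [-0.105, -0.994, -0.004], [-0.002, 0.004, -1.0]]
wrist_force: [-0.1, -1.5, -1.3]
gripper_width: 0.0856
```

```bash
python3 cat.py w3; python3 - <<'E'
import numpy as np
P=np.vstack([np.load('w1.npy'),np.load('w3.npy')])
a=np.radians(-5.3);x=np.array([np.cos(a),np.sin(a)]);y=np.array([-x[1],x[0]]);h=np.array([.5839,.0606])
C=np.c_[(P[:,:2]-h)@x,(P[:,:2]-h)@y,P[:,2]]*1000
for yy in range(-375,-100,10):
    print(yy,[int(np.percentile(q,98)) if len(q:=C[(abs(C[:,1]-yy)<5)&(abs(C[:,0]-xx)<5)&(C[:,2]<200)][:,2]) else -1 for xx in range(-75,75,10)])
E
```

```text
10.1333 [ 0.5457 -0.2807  0.326 ] [[0.994, -0.105, -0.002], [-0.105, -0.994, -0.004], [-0.002, 0.004, -1.0]]
range [-0.04 -1.19 -0.59] [ 1.55 -0.06  0.41]
195 z 0.1295 c [ 559.7 -273.3] [23.3  6.9] 84.8
215 z 0.1293 c [ 519.7 -269.8] [23.7  7.9] 82.8
257 z 0.1298 c [ 548.5 -183.3] [ 7.6 22.3] 83.9
304 z 0.1296 c [ 552.2 -143.1] [ 8.4 23.1] 84.4
-375 [0, 1, 1, -1, -1, -1, -1, -1, -1, -1, -1, -1, 1, 0, 1]
-365 [1, 1, 89, 91, 90, 91, 90, 90, 90, 90, 90, 89, 0, 1, 1]
-355 [1, 1, 90, 90, 91, 91, 91, 90, 91, 91, 91, 89, 0, 1, 0]
-345 [1, 1, 90, 91, 131, 129, 101, 100, 130, 129, 91, 89, 1, 1, 1]
-335 [1, 1, 90, 90, 130, 129, 102, 101, 130, 129, 90, 90, 1, 1, 1]
-325 [1, 0, 90, 91, 130, 127, 102, 101, 130, 129, 90, 89, 0, 1, 1]
-315 [1, 0, 90, 91, 91, 91, 101, 101, 90, 90, 91, 90, 1, 1, 1]
-305 [1, 1, 90, 91, 90, 91, 102, 101, 91, 91, 91, 90, 1, 1, 1]
-295 [1, 1, 90, 90, 91, 91, 102, 101, 91, 90, 91, 90, 1, 1, 1]
-285 [1, 1, 90, 91, 91, 91, 102, 101, 91, 91, 91, 90, 2, 1, 2]
-275 [1, 1, 90, 91, 91, 91, 102, 101, 91, 91, 91, 90, 1, 1, 1]
-265 [1, 1, 89, 91, 91, 91, 102, 101, 91, 91, 91, 90, 1
[... 367 characters left out ...]
91, 91, 90, 1, 1, 1]
-195 [1, 1, 89, 91, 91, 91, 102, 102, 91, 91, 91, 90, 1, 1, 1]
-185 [1, 1, 89, 91, 91, 91, 102, 101, 91, 91, 91, 90, 1, 1, 1]
-175 [1, 1, 89, 89, 90, 90, 102, 101, 90, 90, 90, 88, 1, 1, 1]
-165 [12, 13, 12, 12, 13, 12, 102, 102, 115, 121, 121, 120, 121, 120, 121]
-155 [13, 13, 13, 13, 13, 13, 102, 120, 120, 121, 121, 121, 121, 121, 121]
-145 [13, 13, 13, 13, 13, 14, 102, 121, 121, 12, 13, 13, 13, 13, 13]
-135 [13, 14, 13, 13, 13, 13, 12, 156, 156, -1, 13, 13, 13, 13, 13]
-125 [13, 13, 13, 14, 13, 13, 13, 157, 157, -1, 12, 13, 13, 13, 13]
-115 [13, 13, 13, 13, 13, 13, 13, 156, 157, -1, 13, 13, 13, 13, 13]
-105 [14, 13, 13, 13, 13, 13, 13, 121, 121, -1, 13, 13, 13, 13, 13]
```

Request:
move_arm(
  steps=[
    {"fingers":1,"slide":[0,0,-0.06],"turn":[0,0,0]},
    {"fingers":1,"slide":[0,0,-0.06],"turn":[0,0,0]},
    {"fingers":1,"slide":[0,0,-0.06],"turn":[0,0,0]},
    {"fingers":1,"slide":[0,0,-0.06],"turn":[0,0,0]},
    {"fingers":1,"slide":[0,0,-0.03],"turn":[0,0,0]},
    {"fingers":1,"slide":[0,0,0],"turn":[0,0,0]},
    {"fingers":1,"slide":[0,0,0],"turn":[0,0,0]},
  ],
)

```text
time_s: 10.77
eef_pos: [0.548, -0.269, 0.1648]
eef_rot: [[0.996, -0.091, -0.001], [-0.091, -0.996, 0.001], [-0.002, -0.001, -1.0]]
wrist_force: [0.1, -0.8, 0.5]
gripper_width: 0.0854
```

Position checks out (y still needs -3 mm). Descend the rest, then close.

Request:
move_arm(
  steps=[
    {"fingers":1,"slide":[0,-0.005,-0.04],"turn":[0,0,0]},
    {"fingers":1,"slide":[0,0,-0.04],"turn":[0,0,0]},
    {"fingers":1,"slide":[0,0,-0.016],"turn":[0,0,0]},
    {"fingers":1,"slide":[0,0,0],"turn":[0,0,0]},
    {"fingers":1,"slide":[0,0,0],"turn":[0,0,0]},
  ],
)

```text
time_s: 11.18
eef_pos: [0.5492, -0.2731, 0.1092]
eef_rot: [[0.996, -0.092, 0.002], [-0.092, -0.996, -0.0], [0.002, 0.0, -1.0]]
wrist_force: [-1.1, -0.0, 0.7]
gripper_width: 0.0853
```

Request:
move_arm(
  steps=[
    {"fingers":0.6,"slide":[0,0,0],"turn":[0,0,0]},
    {"fingers":0.5,"slide":[0,0,0],"turn":[0,0,0]},
    {"fingers":0.4,"slide":[0,0,0],"turn":[0,0,0]},
    {"fingers":0.3,"slide":[0,0,0],"turn":[0,0,0]},
    {"fingers":0.2,"slide":[0,0,0],"turn":[0,0,0]},
    {"fingers":0.2,"slide":[0,0,0],"turn":[0,0,0]},
    {"fingers":0.2,"slide":[0,0,0],"turn":[0,0,0]},
    {"fingers":0.2,"slide":[0,0,0],"turn":[0,0,0]},
  ],
  force=30,
)

```text
time_s: 11.85
eef_pos: [0.548, -0.2735, 0.1083]
eef_rot: [[0.996, -0.093, -0.0], [-0.093, -0.996, -0.001], [-0.0, 0.001, -1.0]]
wrist_force: [-4.1, -0.6, 6.3]
gripper_width: 0.0303
```

Request:
move_arm(
  steps=[
    {"fingers":0.6,"slide":[0,0,0],"turn":[0,0,0]},
    {"fingers":1,"slide":[0,0,0],"turn":[0,0,0]},
    {"fingers":1,"slide":[0,0,0],"turn":[0,0,0]},
    {"fingers":1,"slide":[0,0,0],"turn":[0,0,0]},
    {"fingers":1,"slide":[0,0,0.05],"turn":[0,0,0]},
    {"fingers":1,"slide":[0,0,0.06],"turn":[0,0,0]},
    {"fingers":1,"slide":[0,0,0.06],"turn":[0,0,0]},
  ],
)

```text
time_s: 12.43
eef_pos: [0.5478, -0.2727, 0.2102]
eef_rot: [[0.996, -0.092, -0.001], [-0.092, -0.996, 0.001], [-0.001, -0.001, -1.0]]
wrist_force: [1.6, -1.1, 0.0]
gripper_width: 0.0855
```

Request:
move_arm(
  steps=[
    {"fingers":1,"slide":[0,0.0123,0],"turn":[0,0,-0.107]},
    {"fingers":1,"slide":[0,0.0123,0],"turn":[0,0,-0.107]},
    {"fingers":1,"slide":[0,0.0123,0],"turn":[0,0,-0.107]},
    {"fingers":1,"slide":[0,0.0123,0],"turn":[0,0,-0.107]},
    {"fingers":1,"slide":[0,0.0123,0],"turn":[0,0,-0.107]},
    {"fingers":1,"slide":[0,0.0123,0],"turn":[0,0,-0.107]},
    {"fingers":1,"slide":[0,0.0123,0],"turn":[0,0,-0.107]},
  ],
)

```text
time_s: 13.02
eef_pos: [0.5485, -0.221, 0.2098]
eef_rot: [[0.635, -0.772, 0.001], [-0.772, -0.635, 0.0], [0.0, -0.001, -1.0]]
wrist_force: [-0.2, 0.8, -0.7]
gripper_width: 0.0857
```

Request:
move_arm(
  steps=[
    {"fingers":1,"slide":[0,0.0123,0],"turn":[0,0,-0.107]},
    {"fingers":1,"slide":[0,0.0123,0],"turn":[0,0,-0.107]},
    {"fingers":1,"slide":[0,0.0123,0],"turn":[0,0,-0.107]},
    {"fingers":1,"slide":[0,0.0123,0],"turn":[0,0,-0.107]},
    {"fingers":1,"slide":[0,0.0123,0],"turn":[0,0,-0.107]},
    {"fingers":1,"slide":[0,0.0123,0],"turn":[0,0,-0.107]},
    {"fingers":1,"slide":[0,0.0123,0],"turn":[0,0,-0.107]},
    {"fingers":1,"slide":[0,0,0],"turn":[0,0,0]},
  ],
)

```text
time_s: 13.68
eef_pos: [0.5487, -0.1678, 0.2098]
eef_rot: [[-0.092, -0.996, 0.001], [-0.996, 0.092, 0.001], [-0.001, -0.001, -1.0]]
wrist_force: [-0.3, 0.4, -0.4]
gripper_width: 0.0857
```

```bash
python3 cat.py w4; python3 - <<'E'
from m import *
im,d=read_camera("side");P=pts("side",d,np.ones((400,640),bool))
Q=P[(P[:,2]>.125)&(P[:,2]<.135)&(abs(P[:,0]-.54)<.05)&(abs(P[:,1]+.27)<.03)];print(np.sort(Q[:,0]).round(3))
E
```

```text
13.6833 [ 0.5487 -0.1678  0.2098] [[-0.092, -0.996, 0.001], [-0.996, 0.092, 0.001], [-0.001, -0.001, -1.0]]
range [ 0.22 -0.55 -0.  ] [0.72 0.25 0.29]
494 z 0.1293 c [ 560.6 -274.2] [24.2  8.4] 84.5
471 z 0.1291 c [ 536.9 -271.8] [24.7  8.3] 85.2
423 z 0.1295 c [ 549.2 -182.6] [ 8.1 23.6] 85.0
434 z 0.1294 c [ 552.8 -142.9] [ 8.2 23.8] 84.4
968 z 0.1553 c [573.5 -65.2] [24.3 13.8] 84.6
[0.529 0.53  0.53  0.531 0.532 0.532 0.533 0.534 0.534 0.535 0.536 0.536
 0.537 0.538 0.538 0.538 0.54  0.541 0.555 0.556 0.557 0.557 0.558 0.558
 0.559 0.559 0.559 0.56  0.56  0.562 0.562 0.563 0.564]
```

Request:
move_arm(
  steps=[
    {"fingers":1,"slide":[0.0025,-0.005,-0.05],"turn":[0,0,0]},
    {"fingers":1,"slide":[0,0,-0.05],"turn":[0,0,0]},
    {"fingers":1,"slide":[0,0,-0.045],"turn":[0,0,0]},
    {"fingers":1,"slide":[0,0,-0.025],"turn":[0,0,0]},
    {"fingers":1,"slide":[0,0,0],"turn":[0,0,0]},
    {"fingers":1,"slide":[0,0,0],"turn":[0,0,0]},
  ],
)

```text
time_s: 14.28
eef_pos: [0.5494, -0.1734, 0.1073]
eef_rot: [[-0.089, -0.996, -0.001], [-0.996, 0.089, 0.0], [-0.0, 0.001, -1.0]]
wrist_force: [-0.2, 0.2, 0.7]
gripper_width: 0.0853
```

Request:
move_arm(
  steps=[
    {"fingers":0.6,"slide":[0,0,0],"turn":[0,0,0]},
    {"fingers":0.5,"slide":[0,0,0],"turn":[0,0,0]},
    {"fingers":0.4,"slide":[0,0,0],"turn":[0,0,0]},
    {"fingers":0.3,"slide":[0,0,0],"turn":[0,0,0]},
    {"fingers":0.2,"slide":[0,0,0],"turn":[0,0,0]},
    {"fingers":0.2,"slide":[0,0,0],"turn":[0,0,0]},
    {"fingers":0.2,"slide":[0,0,0],"turn":[0,0,0]},
    {"fingers":0.2,"slide":[0,0,0],"turn":[0,0,0]},
  ],
)

```text
time_s: 14.95
eef_pos: [0.5511, -0.1699, 0.1091]
eef_rot: [[-0.088, -0.996, 0.003], [-0.996, 0.089, 0.003], [-0.003, -0.002, -1.0]]
wrist_force: [-0.1, 8.7, 6.7]
gripper_width: 0.0313
```

Request:
move_arm(
  steps=[
    {"fingers":0.6,"slide":[0,0,0],"turn":[0,0,0]},
    {"fingers":1,"slide":[0,0,0],"turn":[0,0,0]},
    {"fingers":1,"slide":[0,0,0],"turn":[0,0,0]},
    {"fingers":1,"slide":[0,0,0],"turn":[0,0,0]},
    {"fingers":1,"slide":[0,0,0.05],"turn":[0,0,0]},
    {"fingers":1,"slide":[0,0,0.06],"turn":[0,0,0]},
    {"fingers":1,"slide":[0,0,0.06],"turn":[0,0,0]},
  ],
)

```text
time_s: 15.53
eef_pos: [0.5486, -0.1733, 0.21]
eef_rot: [[-0.091, -0.996, -0.003], [-0.996, 0.091, 0.0], [-0.0, 0.003, -1.0]]
wrist_force: [0.7, -0.7, 0.7]
gripper_width: 0.0854
```

Request:
move_arm(
  steps=[
    {"fingers":1,"slide":[0.0026,0.0125,0],"turn":[0,0,0.107]},
    {"fingers":1,"slide":[0.0026,0.0125,0],"turn":[0,0,0.107]},
    {"fingers":1,"slide":[0.0026,0.0125,0],"turn":[0,0,0.107]},
    {"fingers":1,"slide":[0.0026,0.0125,0],"turn":[0,0,0.107]},
    {"fingers":1,"slide":[0.0026,0.0125,0],"turn":[0,0,0.107]},
    {"fingers":1,"slide":[0.0026,0.0125,0],"turn":[0,0,0.107]},
    {"fingers":1,"slide":[0.0026,0.0125,0],"turn":[0,0,0.107]},
  ],
)

```text
time_s: 16.12
eef_pos: [0.5604, -0.1207, 0.2095]
eef_rot: [[0.643, -0.766, -0.0], [-0.766, -0.643, -0.001], [0.0, 0.001, -1.0]]
wrist_force: [0.4, 0.2, 0.1]
gripper_width: 0.0856
```

Request:
move_arm(
  steps=[
    {"fingers":1,"slide":[0.0026,0.0125,0],"turn":[0,0,0.107]},
    {"fingers":1,"slide":[0.0026,0.0125,0],"turn":[0,0,0.107]},
    {"fingers":1,"slide":[0.0026,0.0125,0],"turn":[0,0,0.107]},
    {"fingers":1,"slide":[0.0026,0.0125,0],"turn":[0,0,0.107]},
    {"fingers":1,"slide":[0.0026,0.0125,0],"turn":[0,0,0.107]},
    {"fingers":1,"slide":[0.0026,0.0125,0],"turn":[0,0,0.107]},
    {"fingers":1,"slide":[0.0026,0.0125,0],"turn":[0,0,0.107]},
    {"fingers":1,"slide":[0,0,0],"turn":[0,0,0]},
  ],
)

```text
time_s: 16.78
eef_pos: [0.5716, -0.0667, 0.2096]
eef_rot: [[0.996, -0.087, -0.0], [-0.087, -0.996, 0.001], [-0.0, -0.001, -1.0]]
wrist_force: [-0.7, -0.1, 0.7]
gripper_width: 0.0853
```

```bash
python3 cat.py w5
```

```text
16.7833 [ 0.5716 -0.0667  0.2096] [[0.996, -0.087, -0.0], [-0.087, -0.996, 0.001], [-0.0, -0.001, -1.0]]
range [ 0.14 -0.37 -0.  ] [0.93 0.11 0.29]
349 z 0.1289 c [ 548.5 -182.1] [ 8.9 22.5] 84.0
367 z 0.129 c [ 550.5 -158.5] [ 9.4 22.8] 83.1
914 z 0.1553 c [572.7 -64.2] [24.3 13.9] 84.5
26 z 0.123 c [584.1  57.3] [5.2 9.2] 85.1
```

Request:
move_arm(
  steps=[
    {"fingers":1,"slide":[0.002,0.003,-0.05],"turn":[0,0,0]},
    {"fingers":1,"slide":[0,0,-0.05],"turn":[0,0,0]},
    {"fingers":1,"slide":[0,0,-0.027],"turn":[0,0,0]},
    {"fingers":1,"slide":[0,0,-0.012],"turn":[0,0,0]},
    {"fingers":1,"slide":[0,0,0],"turn":[0,0,0]},
  ],
)

```text
time_s: 17.25
eef_pos: [0.5715, -0.067, 0.1246]
eef_rot: [[0.995, -0.096, -0.003], [-0.096, -0.995, -0.0], [-0.003, 0.001, -1.0]]
wrist_force: [0.8, -0.6, 0.3]
gripper_width: 0.0856
```

Request:
move_arm(
  steps=[
    {"fingers":0.5,"slide":[0,0,0],"turn":[0,0,0]},
    {"fingers":0.3,"slide":[0,0,0],"turn":[0,0,0]},
    {"fingers":0,"slide":[0,0,0],"turn":[0,0,0]},
    {"fingers":0,"slide":[0,0,0],"turn":[0,0,0]},
    {"fingers":0,"slide":[0,0,0],"turn":[0,0,0]},
    {"fingers":0,"slide":[0,0,0],"turn":[0,0,0]},
    {"fingers":0,"slide":[0,0,0],"turn":[0,0,0]},
    {"fingers":0,"slide":[0,0,0],"turn":[0,0,0]},
  ],
  force=40,
)

```text
time_s: 17.92
eef_pos: [0.5728, -0.0662, 0.1269]
eef_rot: [[0.996, -0.093, 0.0], [-0.093, -0.996, -0.0], [0.0, 0.0, -1.0]]
wrist_force: [-2.4, 0.5, 6.2]
gripper_width: 0.0131
```

```bash
python3 - <<'E'
from h import *
s=readout.sense();print(s["time_s"],s["eef_pos"],s["gripper_width"],s["joints"].round(1))
h=np.array([.5839,.0606]);a0=np.radians(-5.3);p=lambda q:h+.125*np.array([-np.sin(q),np.cos(q)])*-1 
# gate angle g: yaw = a0-g ; post = hinge - 125*yhat(yaw)
f=lambda g:p(a0-g)
G=np.radians(np.r_[np.arange(0,91,6)]);X=np.array([f(g) for g in G]);print(np.c_[np.degrees(G),X].round(4)[::5]);print((np.diff(X,axis=0)/.6).round(4).tolist())
E
```

```text
17.9167 [ 0.57277546 -0.06617345  0.12689924] 0.0131113748748318 [ 24.1  28.2 -30.7 106.6  18.4  50.1 -20.9]
[[ 0.000e+00  5.724e-01 -6.390e-02]
 [ 3.000e+01  5.117e-01 -4.140e-02]
 [ 6.000e+01  4.703e-01  8.400e-03]
 [ 9.000e+01  4.594e-01  7.210e-02]]
[[-0.0216, 0.0031], [-0.0211, 0.0054], [-0.0205, 0.0076], [-0.0195, 0.0097], [-0.0184, 0.0117], [-0.0171, 0.0135], [-0.0156, 0.0152], [-0.0139, 0.0168], [-0.0121, 0.0181], [-0.0101, 0.0193], [-0.0081, 0.0203], [-0.0059, 0.021], [-0.0037, 0.0215], [-0.0014, 0.0218], [0.0009, 0.0218]]
```

Request:
move_arm(
  steps=[
    {"fingers":0,"slide":[-0.0108,0.0013,0],"turn":[0,0,-0.05]},
    {"fingers":0,"slide":[-0.0108,0.0018,0],"turn":[0,0,-0.05]},
    {"fingers":0,"slide":[-0.0106,0.0025,0],"turn":[0,0,-0.05]},
    {"fingers":0,"slide":[-0.0105,0.0029,0],"turn":[0,0,-0.05]},
    {"fingers":0,"slide":[-0.0103,0.0036,0],"turn":[0,0,-0.05]},
    {"fingers":0,"slide":[-0.0102,0.004,0],"turn":[0,0,-0.05]},
  ],
  force=50,
)

```text
time_s: 18.42
eef_pos: [0.5345, -0.0566, 0.1269]
eef_rot: [[0.918, -0.397, 0.0], [-0.397, -0.918, -0.001], [0.001, 0.001, -1.0]]
wrist_force: [-2.7, -0.5, 6.8]
gripper_width: 0.0135
```

Request:
move_arm(
  steps=[
    {"fingers":0,"slide":[-0.0195,0.0097,0],"turn":[0,0,-0.1]},
    {"fingers":0,"slide":[-0.0184,0.0117,0],"turn":[0,0,-0.1]},
    {"fingers":0,"slide":[-0.0171,0.0135,0],"turn":[0,0,-0.1]},
    {"fingers":0,"slide":[-0.0156,0.0152,0],"turn":[0,0,-0.1]},
    {"fingers":0,"slide":[-0.0139,0.0168,0],"turn":[0,0,-0.1]},
  ],
)

```text
time_s: 18.83
eef_pos: [0.4825, -0.0162, 0.1269]
eef_rot: [[0.594, -0.804, -0.002], [-0.804, -0.594, -0.001], [-0.0, 0.002, -1.0]]
wrist_force: [-6.5, 1.4, 10.2]
gripper_width: 0.0134
```

```bash
python3 - <<'E'
from h import *
s=readout.sense();print(s["eef_pos"],s["wrist_force"],s["wrist_torque"],s["joints"].round(1))
E
```

```text
[ 0.48250222 -0.01624158  0.12686621] [-6.53116375  1.42179459 10.18217037] [0.12577657 1.12881753 0.6083638 ] [ 13.7  19.  -22.7 119.2  10.5  43.8 -69. ]
```

Request:
move_arm(
  steps=[
    {"fingers":0,"slide":[-0.0121,0.0181,0],"turn":[0,0,-0.1]},
    {"fingers":0,"slide":[-0.0101,0.0193,0],"turn":[0,0,-0.1]},
    {"fingers":0,"slide":[-0.0081,0.0203,0],"turn":[0,0,-0.1]},
    {"fingers":0,"slide":[-0.0059,0.021,0],"turn":[0,0,-0.1]},
    {"fingers":0,"slide":[-0.0037,0.0215,0],"turn":[0,0,-0.1]},
    {"fingers":0,"slide":[-0.0014,0.0218,0],"turn":[0,0,-0.1]},
    {"fingers":0,"slide":[0.0009,0.0218,0],"turn":[0,0,-0.1]},
  ],
)

```text
time_s: 19.42
eef_pos: [0.4568, 0.0718, 0.1268]
eef_rot: [[-0.095, -0.995, -0.005], [-0.996, 0.095, -0.0], [0.001, 0.005, -1.0]]
wrist_force: [-11.3, 3.4, 15.4]
gripper_width: 0.0133
```

Request:
move_arm(
  steps=[
    {"fingers":0,"slide":[0,0,0],"turn":[0,0,0]},
    {"fingers":0,"slide":[0,0,0],"turn":[0,0,0]},
    {"fingers":0,"slide":[0,0,0],"turn":[0,0,0]},
    {"fingers":0,"slide":[0,0,0],"turn":[0,0,0]},
  ],
)

```text
time_s: 19.75
eef_pos: [0.4568, 0.0716, 0.1268]
eef_rot: [[-0.089, -0.996, -0.005], [-0.996, 0.089, -0.0], [0.001, 0.005, -1.0]]
wrist_force: [-14.8, 3.8, 18.3]
gripper_width: 0.0128
```

```bash
python3 - <<'E'
from m import *
o=[]
s=readout.sense();h=np.array([.5839,.0606]);e=s["eef_pos"][:2]-h;print(s["time_s"],"r",np.hypot(*e),"gate deg",-5.3-np.degrees(np.arctan2(e[0],-e[1])) , s["wrist_force"],s["gripper_width"])
for c in("scene","side"):
    im,d=read_camera(c);P=pts(c,d,np.ones((400,640),bool))
    n=P[(np.hypot(P[:,0]-.552,P[:,1]-.317)<.06)]
    J=n[(n[:,2]>.03)&(n[:,2]<.135)];J=J[np.hypot(J[:,0]-.552,J[:,1]-.317)>.036]
    print(c,circ(J,.042),[circ(n[abs(n[:,2]-z)<.01],.009).round(4) for z in(.19,.25)],n[:,2].max())
    Q=P[(P[:,2]>.125)&(P[:,2]<.135)&(P[:,0]>.5)&(P[:,0]<.6)&(P[:,1]<-.12)&(P[:,1]>-.3)]
    for y in(-.272,-.182,-.159): q=Q[abs(Q[:,1]-y)<.011];print(y,len(q),q.min(0).round(3) if len(q) else '',q.max(0).round(3) if len(q) else '')
    u,v=project(c,[.53,.1,.1])[0].astype(int);o.append(cv2.resize(im[v-90:v+90,u-130:u+130],(620,430) if 0 else None,fx=1.5,fy=1.5,interpolation=3))
cv2.imwrite("pics/end.png",np.hstack(o))
E
```

```text
19.75 r 0.12755767011879965 gate deg 89.63080139971228 [-14.79614957   3.81070174  18.26109821] 0.012815185512248686
scene [0.55175679 0.31744041] [array([0.5533, 0.317 ]), array([0.5537, 0.3165])] 0.277760944683626
-0.272 41 [ 0.531 -0.283  0.125] [ 0.567 -0.261  0.133]
-0.182 19 [ 0.538 -0.185  0.125] [ 0.563 -0.176  0.133]
-0.159 16 [ 0.54  -0.16   0.126] [ 0.563 -0.151  0.132]
side [0.54977483 0.31643992] [array([0.5536, 0.315 ]), array([0.5533, 0.3149])] 0.2762991559991963
-0.272 28 [ 0.531 -0.282  0.125] [ 0.564 -0.261  0.133]
-0.182 17 [ 0.535 -0.186  0.126] [ 0.559 -0.177  0.134]
-0.159 17 [ 0.535 -0.163  0.128] [ 0.559 -0.154  0.134]
```

View pics/end.png

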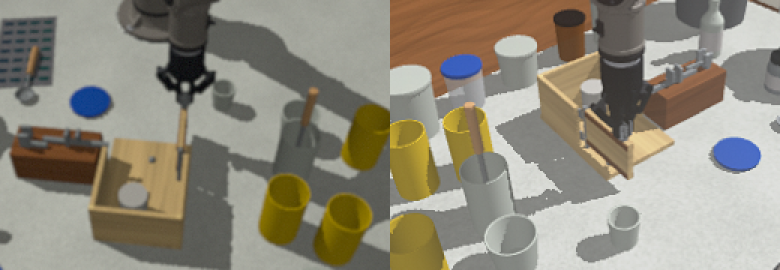

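Request:
move_arm(
  steps=[
    {"fingers":0,"slide":[-0.002,0,0.002],"turn":[0,0,0]},
    {"fingers":0,"slide":[0,0,0],"turn":[0,0,0]},
    {"fingers":0,"slide":[0,0,0],"turn":[0,0,0]},
    {"fingers":0,"slide":[0,0,0],"turn":[0,0,0]},
  ],
)

```text
time_s: 20.18
eef_pos: [0.4568, 0.0711, 0.127]
eef_rot: [[-0.09, -0.996, -0.003], [-0.996, 0.09, 0.0], [0.0, 0.003, -1.0]]
wrist_force: [-7.1, 4.0, 1.7]
gripper_width: 0.013
```

Request:
move_arm(
  steps=[
    {"fingers":0,"slide":[-0.001,0,0],"turn":[0,0,0]},
    {"fingers":0,"slide":[0,0,0],"turn":[0,0,0]},
    {"fingers":0,"slide":[0,0,0],"turn":[0,0,0]},
    {"fingers":0,"slide":[0,0,0],"turn":[0,0,0]},
    {"fingers":0,"slide":[0,0,0],"turn":[0,0,0]},
    {"fingers":0,"slide":[0,0,0],"turn":[0,0,0]},
    {"fingers":0,"slide":[0,0,0],"turn":[0,0,0]},
    {"fingers":0,"slide":[0,0,0],"turn":[0,0,0]},
  ],
)

```text
time_s: 20.85
eef_pos: [0.4568, 0.071, 0.127]
eef_rot: [[-0.09, -0.996, -0.002], [-0.996, 0.09, 0.0], [-0.0, 0.002, -1.0]]
wrist_force: [-4.0, 4.1, -1.4]
gripper_width: 0.0131
```

```bash
python3 -c "
from h import *
print(finish_job());s=readout.sense();print(s['time_s'],s['eef_pos'],s['wrist_force'])"
```

```text
the job is handed in; nothing more can be done
None
the job is handed in; nothing more can be done
```

The job is done and handed in at about 21 s of the 66 s allowed. I scrubbed the jar, squeezed the safety catch and then the bolt catch, and swung the gate open. The gripper still holds the post.

- **Brush and jar:** I took the brush in the white jar by its grip and made two full strokes of about 82 mm. The head showed just below the rim on the first, and each ended back on the jar's floor. The brush stands upright in the jar, and the jar is still where it was, within measuring error (1–2 mm).
- **Catches:** The wrist camera showed each sliding tab had moved about 16 mm, which is fully squeezed. In the final pictures both were still squeezed.
- **Gate:** It stands at about 90°, well past the detent. The fingers hold the post with the opening steady at 13 mm.
- **Force on the post:** Once the gate was open, the wrist force built up to about 24 N. I moved the arm a few millimetres to ease it, and it was about 6 N and steady before I handed in.
- **Other things on the table:** The tub, cups, lid and yellow look-alikes looked untouched in the final pictures. I did not measure their positions.

No check failed. I could not read the arm's state after handing in, so the last second is unchecked.

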